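Set the outlet selector of the parts counter to yellow and start it

ROBOT

A 6-joint arm with a two-finger parallel gripper is mounted at the origin on the work surface. World frame = base frame: x ahead of the robot, y to its left, z up, the work surface at z = 0. Lengths are in mm, angles in rad, forces in N, time in s.
With the tool pointing down it reaches from about 350 to 875 mm from the base axis. Payload 15.5 kg.
Tool frame: the origin (TCP) lies on the centre line of the jaws, within the pads' length; the fingertips stand robot.tips_ahead ahead of it and the grasp point (between the pads) lies 6 mm ahead of it (robot.tips_ahead is the distance from the TCP to the fingertips, in mm); z points along the fingers, y is the line along which they close (so a half turn about z gives the same grasp; the last joint's range is limited). The gripper opens to 85 mm and grips with 20 to 120 N. Pads are 22 mm wide; open, the fingers measure 114 mm over their backs; the gripper's body (76 mm by 85 mm) begins 54 mm behind the grasp point. The pads swing forward as they close: fully open they stand 13 mm farther back than shut.
Start: joints at [-0.096, 0.494, 1.345, -0, 1.302, -0.096], TCP at [625.001, 0.003, 256.277] pointing down, gripper open.
Joint ranges: [-2.91, 2.91], [-0.82, 2.16], [0.22, 2.67], [-1.22, 4.37], [0.12, 2.79], [-3.08, 3.08]. Speed limits (rad/s): [1.89, 1.89, 2.57, 3.01, 3.01, 3.01].

INTERFACE

Orientations are given as [roll, pitch, yaw] about the fixed x, y, z axes, in that order (R = Rz(yaw) Ry(pitch) Rx(roll)).
In Python, from plant import robot, vision, readout, job gives the robot as it stands (robot), with the cameras (vision), the readings (readout) and the job (job).
- The arm moves only by the tool run_rows, called by a JSON object that holds its "name" and its "arguments". Schema: {"type":"object","properties":{"offsets":{"type":"array","items":{"type":"number"},"minItems":5,"maxItems":100},"squeeze":{"type":"number"},"only":{"type":"string"},"quiet":{"type":"boolean"},"lines":{"type":"string"}},"required":["offsets"],"additionalProperties":false}. offsets is one flat list of numbers that holds 1 to 20 rows one after another, with no inner brackets; each row has 5 numbers: dx, dy, dz in a scale on which 1.0 is 600 mm, then a turn about the tool's z in fractions of the full range, 1 being 2 rad, then the finger opening in mm; each row shifts and turns the commanded pose from where the row before left it, along the tool's axes as they then stand; what a row does not reach is not made up. A row lasts 1/12 s, in which the tool goes at most 41.7 mm and 0.125 rad, less where a joint would pass 70% of its speed; a pose out of reach is approached as far as the arm can. The fingers move at their own pace and stop on an object; squeeze is the grip in N (left out, the last holds). Time passes only in rows, so rows that do not move let the fingers close. The tool returns the time, the measured TCP pose, the force, the opening and the grip force at its end. only (a regular expression) keeps the lines of the reply that match it, lines (a string "A,B") keeps lines A to B, and quiet returns only ok. A shift or turn number past 1, either way, is cut back to 1. Input that does not fit is refused with a message, and nothing moves.
- readout.get_obs(): the state, without advancing time (a new reading comes with each control period).
- vision.grab_frame(name): name is "scene" or "side" or "wrist"; returns the picture (400x640x3 uint8, red, green, blue); there is no depth.
- vision.calibration(name): a dict with "fx", "fy", "cx", "cy" (pixels), "extrinsics" (4x4, takes a point from world to camera coordinates). Camera axes: x right, y down, z forward; pixel columns grow to the right and rows downward; lengths in mm; the calibration is good to about 2 mm. A picture is of the moment at which its call begins: read the wrist's pose just before it. calibration takes no time and is no camera call; for the wrist camera it gives the pose at the moment of the call.
- job.hand_in(): hands the job in; it is judged then, once.
The state is a dict: "time_s": time; "qpos": joint angles; "dq": joint speeds; "joint_torque": joint torques, N m; "ee_pos": TCP position; "ee_rot": TCP orientation; "ft_force": force on the tool from outside, world axes, zero at the start; "ft_torque": the same for the moment, N m; "finger_gap": finger opening in mm; "grip_force": force on a finger pad.
Only numpy, scipy, OpenCV 4.12 (cv2) and the standard library are available. Lean on these libraries where they do the work, as an engineer would, in place of code of your own. Each camera call takes 0.05 s, during which the arm holds its last target. There are 200 camera calls.

TASK

Push the orange tab of the round selector dial sideways with the fingertips, without pinching it, until it points at the middle of the yellow label; then press the green start button down and let it go. Do not press the button before the dial is set, and leave the loose parts around undisturbed.

Things in the scene. Friction and masses are not known exactly. Their poses are not given: they have to be found in the camera images.
- unit: blue selector unit with a white top, fixed to the bench, 300 x 300 mm, top 60 mm above the bench; spouts stick out 25 mm from its +x face. Origin under its centre, on the bench; z up. The dial's axis is vertical through the origin.
- dial (a joint): angle of the dial (rad), counterclockwise seen from above; 0: tab along the unit's +x axis. It turns stiffly (about 2 N at the tab), stays where it is left, and stops at -1.3 and 1.3. The labels are at -1.047, 0.349 and 1.047 (-60, 20, 60 deg); it starts between -0.6 and 0, pointing at no label.
- dial_axis (a point): centre of the aluminium dial's flat top face, on its axis, 80 mm above the bench. Dial radius 90 mm; a dark hub of radius 22 mm rises 6 mm above the top face.
- tab_top (a point): middle of the top of the orange tab, 72 mm from the dial's axis. The tab stands upright on the dial: 30 mm long radially, 16 mm thick across, 40 mm tall, so its top is 120 mm above the bench. The tab is pushed on its two broad faces.
- pointer (a point): point on the line from the dial's axis through the tab, 112 mm from the axis, 60 mm above the bench, turning with the dial: it is over a label's centre when the tab points at that label.
- label_yellow: flat round yellow label, 32 mm across, 2 mm thick, fixed on the unit's top 112 mm from the dial's axis at one of the dial angles -60, 20, 60 degrees; which one varies. Origin at the centre of its underside.
- label_red: the same, red, at another of these angles
- label_blue: the same, blue, at another of these angles
- start_button (a joint): travel of the green start button in m: 0 up, 0.006 fully down; it starts to give at 1.5 N and is fully down at 5 N, returns by itself.
- start_button_top (a point): middle of the top of the round green button, 36 mm across, 78 mm above the bench; it sticks out 6 mm above its black round housing (52 mm across), 85 mm along -x and 100 mm along +y from the unit's origin; pressed straight down.
- bushing: brass ring 40 mm across, 30 mm tall, standing on the unit's top; loose machined part, must stay where it stands; origin at the centre of its underside
- flange: flat steel ring 100 mm across, 14 mm tall; loose machined part, must stay where it stands; origin at the centre of its underside
- sleeve: steel tube 64 mm across, 60 mm tall; loose machined part, must stay where it stands; origin at the centre of its underside
- collet: dark steel collet 34 mm across, 62 mm tall; loose machined part, must stay where it stands; origin at the centre of its underside
- plug: brass plug 44 mm across, 40 mm tall; loose machined part, must stay where it stands; origin at the centre of its underside
- jar: jar 56 mm across, 75 mm tall; loose machined part, must stay where it stands; origin at the centre of its underside

How it is judged:
By the outcome, as a careful person would: the job done as asked, in the order asked, and still so for the second after the job is handed in, with the robot touching nothing.
It also fails if it takes over 45 s, if anything falls off the work surface, if the arm or the gripper's body presses on something with over 40 N, if the wrist force passes 120 N, or if a joint passes its speed limit or range.

## Working session

There is one attempt and no reset: what is moved stays moved. The work goes in short steps, Python scripts to look and compute and a tool call to move; the robot and the scene stay as the last step left them, time stands still between calls to the robot, and variables do not carry over. Pictures are saved under pics/ and viewed, at most 10 in all, crops included, and the job is handed in when it is done.

```bash
ls; mkdir -p pics; python3 - <<'E'
from plant import robot, vision, readout, job
import cv2,numpy as np
print(robot.tips_ahead)
o=readout.get_obs();print({k:np.round(v,3) for k,v in o.items()})
for n in("scene","side"):
    c=vision.calibration(n);print(n,c)
a=vision.grab_frame("scene");b=vision.grab_frame("side")
cv2.imwrite("pics/scene1.png",a[:,:,::-1]);cv2.imwrite("pics/side1.png",b[:,:,::-1])
E
```

```text
pics
plant.py
25.0
{'time_s': np.float64(0.0), 'qpos': array([-0.096,  0.494,  1.346,  0.   ,  1.303, -0.096]), 'dq': array([ 0.001, -0.   , -0.002,  0.001,  0.   ,  0.002]), 'joint_torque': array([-3.0000e-03, -8.8216e+01, -3.8387e+01, -0.0000e+00,  1.0000e-02,
        0.0000e+00]), 'ee_pos': array([6.24640e+02, 3.90000e-02, 2.55667e+02]), 'ee_rot': array([-3.14 , -0.   ,  1.571]), 'ft_force': array([-0.583,  0.425, -0.962]), 'ft_torque': array([0.005, 0.002, 0.005]), 'grip_force': np.float64(0.0), 'finger_gap': np.float64(85.387)}
scene {'fx': 398.7687001305754, 'fy': 398.7687001305754, 'cx': 312.26654008485787, 'cy': 201.03959602103114, 'extrinsics': array([[ 8.04084242e-01,  5.94304438e-01,  1.58356093e-02,
        -4.77843192e+02],
       [ 3.66823984e-01, -4.74993365e-01, -7.99888410e-01,
        -1.39800341e+02],
       [-4.67855423e-01,  6.48986547e-01, -5.99939801e-01,
         1.13838318e+03],
       [ 0.00000000e+00,  0.00000000e+00,  0.00000000e+00,
         1.00000000e+00]])}
side {'fx': 461.4152249491435, 'fy': 461.4152249491435, 'cx': 319.9787139835363, 'cy': 197.68551557781262, 'extrinsics': array([[ 9.49246482e-01, -3.14276917e-01, -1.26938999e-02,
        -5.24752856e+02],
       [-2.26176224e-01, -6.53987628e-01, -7.21903385e-01,
         2.15444796e+02],
       [ 2.18575917e-01,  6.88135308e-01, -6.91877422e-01,
         1.01630676e+03],
       [ 0.00000000e+00,  0.00000000e+00,  0.00000000e+00,
         1.00000000e+00]])}
```

View pics/scene1.png

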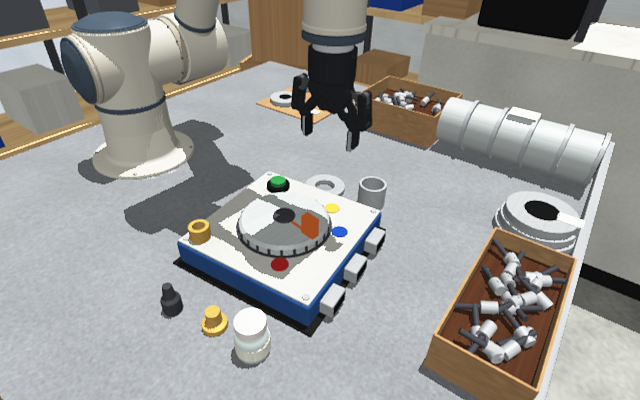

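View pics/side1.png

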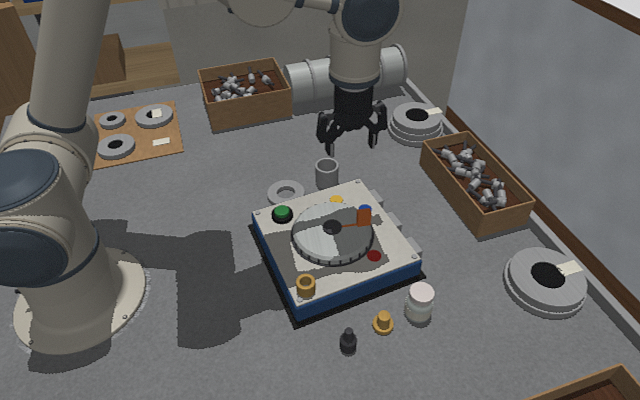

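The scene view shows the yellow label at (332,209), blue (340,232), red (280,264), the tab near (311,225), the button (278,182) and the bushing (199,231). In the side view the tab is near (365,215). Yellow is therefore the +60° label. Next I'll measure.

```bash
cat > h.py <<'E'
from plant import robot, vision, readout, job
import cv2,numpy as np
from scipy.optimize import least_squares
def ray(n,px,z,c=None):
    c=c or vision.calibration(n);E=c["extrinsics"];R=E[:3,:3];o=-R.T@E[:3,3]
    d=R.T@[(px[0]-c["cx"])/c["fx"],(px[1]-c["cy"])/c["fy"],1]
    return (o+d*(z-o[2])/d[2])[:2]
HSV={"yellow":((24,120,120),(34,255,255)),"blue":((105,150,100),(125,255,255)),"red":((0,180,60),(4,255,255)),"green":((50,120,40),(75,255,255)),"orange":((5,170,60),(14,255,255)),}
def blobs(img,k,roi,amin=12):
    m=cv2.inRange(cv2.cvtColor(img,cv2.COLOR_RGB2HSV),*map(np.array,HSV[k]))
    x0,y0,x1,y1=roi;z=np.zeros_like(m);z[y0:y1,x0:x1]=m[y0:y1,x0:x1]
    n,l,s,c=cv2.connectedComponentsWithStats(z)
    return [(s[i,4],s[i,:4].tolist(),c[i].round(1).tolist()) for i in range(1,n) if s[i,4]>=amin]
E
python3 - <<'E'
from h import *
for n,roi in(("scene",(180,160,390,320)),("side",(250,175,430,320))):
    a=cv2.imread(f"pics/{n}1.png")[:,:,::-1].copy()
    for k,z in(("yellow",62),("blue",62),("red",62),("green",78),("orange",120)):
        for b in blobs(a,k,roi): print(n,k,b,ray(n,b[2],z).round(1))
a=cv2.imread("pics/scene1.png")[160:320,180:390];b=cv2.imread("pics/side1.png")[175:325,250:430]
a=cv2.resize(a,(400,400*160//210*1),interpolation=2);b=cv2.resize(b,(400,304),interpolation=2)
cv2.imwrite("pics/crop1.png",np.hstack([a,b]))
E
```

```text
scene yellow (np.int32(99), [325, 204, 14, 9], [331.7, 207.6]) [611.5  44.3]
scene yellow (np.int32(17), [189, 221, 7, 9], [190.8, 224.8]) [ 420.9 -173. ]
scene yellow (np.int32(24), [197, 220, 11, 11], [203.5, 224.2]) [ 439.4 -156.5]
scene yellow (np.int32(102), [205, 306, 14, 11], [211.5, 310.7]) [ 610.5 -290.3]
scene blue (np.int32(854), [180, 213, 201, 107], [287.1, 272.9]) [ 654.3 -156.5]
scene blue (np.int32(123), [331, 227, 16, 10], [338.9, 231.4]) [665.6 -10.2]
scene red (np.int32(171), [271, 258, 17, 13], [279.2, 263.9]) [ 629.5 -148.4]
scene green (np.int32(157), [270, 176, 16, 12], [277.6, 181.6]) [473.4  31.3]
scene orange (np.int32(365), [292, 213, 27, 26], [308.6, 225.2]) [647.7 -86.4]
side blue (np.int32(33), [359, 205, 12, 4], [364.2, 206.5]) [665.8  -1.9]
side blue (np.int32(34), [388, 261, 33, 13], [403.7, 267.1]) [ 675.8 -199.1]
side blue (np.int32(28), [330, 285, 28, 11], [343.5, 290.2]) [ 533.8 -212.9]
side blue (np.int32(27), [297, 299, 25, 10], [309.0, 303.3]) [ 457.7 -220. ]
side red (np.int32(90), [367, 251, 14, 10], [373.5, 255.3]) [ 627.7 -148.6]
side green (np.int32(153), [274, 206, 16, 12], [281.4, 211.4]) [468.7  31.9]
side orange (np.int32(234), [342, 209, 29, 18], [362.1, 217.8]) [623.1 -85.9]
```

View pics/crop1.png

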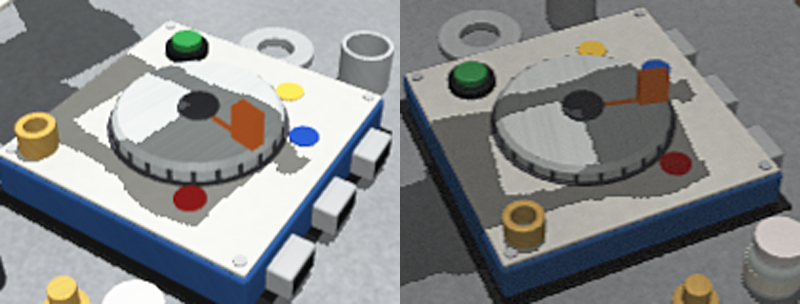

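The crop confirms the layout: the tab lies between red and blue, and yellow is at +60°. Next I'll fit the unit pose and the tab angle.

```bash
cat >> h.py <<'E'
HSV["yellow"]=((17,120,120),(34,255,255))
def tabtop(n,img,roi):
    "top face: the tab's outer corners"
    m=cv2.inRange(cv2.cvtColor(img,cv2.COLOR_RGB2HSV),*map(np.array,HSV["orange"]))
    x0,y0,x1,y1=roi;z=np.zeros_like(m);z[y0:y1,x0:x1]=m[y0:y1,x0:x1];return z
E
python3 - <<'E'
from h import *
meas={"yellow":[],"blue":[],"red":[]}
for n,roi in(("scene",(180,160,390,320)),("side",(250,175,430,275))):
    a=cv2.imread(f"pics/{n}1.png")[:,:,::-1].copy()
    for k in meas:
        if n=="side" and k=="blue":continue
        b=[b for b in blobs(a,k,roi,30) if b[2][0]>260 and b[0]<200]
        print(n,k,b,[ray(n,q[2],62).round(1) for q in b]); meas[k]+=[ray(n,q[2],62) for q in b[:1]]
ang={"yellow":60,"blue":20,"red":-60}
def f(p):
    return np.concatenate([p[:2]+112*np.array([np.cos(p[2]+np.radians(ang[k])),np.sin(p[2]+np.radians(ang[k]))])-m for k in meas for m in meas[k]])
s=least_squares(f,[560,-60,0.]);x,y,w=s.x;print("unit",s.x.round(3),s.fun.round(1))
u=lambda X,Y:(x+X*np.cos(w)-Y*np.sin(w),y+X*np.sin(w)+Y*np.cos(w))
print("button",u(-85,100))
for n,roi in(("scene",(285,200,330,250)),("side",(340,200,380,240))):
    a=cv2.imread(f"pics/{n}1.png")[:,:,::-1].copy();z=tabtop(n,a,roi)
    c=vision.calibration(n);E=c["extrinsics"]
    # upper-edge of tab: topmost orange pixel per column -> z=120 ; compare angles
    for col in range(roi[0],roi[2],3):
        r=np.where(z[:,col])[0]
        if len(r): 
            P=ray(n,(col,r[0]),120)-[x,y];print(n,col,r[0],r[-1],"r %.0f ang %.1f"%(np.hypot(*P),np.degrees(np.arctan2(P[1],P[0])-w)))
E
```

```text
scene yellow [(np.int32(103), [325, 204, 14, 9], [331.7, 207.7])] [array([611.7,  44. ])]
scene blue [(np.int32(123), [331, 227, 16, 10], [338.9, 231.4])] [array([665.6, -10.2])]
scene red [(np.int32(171), [271, 258, 17, 13], [279.2, 263.9])] [array([ 629.5, -148.4])]
side yellow [(np.int32(76), [330, 195, 13, 8], [336.0, 198.5])] [array([610.8,  46.7])]
side red [(np.int32(90), [367, 251, 14, 10], [373.5, 255.3])] [array([ 627.7, -148.6])]
unit [ 5.64116e+02 -5.67250e+01  8.80000e-02] [-0.3  0.8  0.6 -1.9 -0.1  0.9 -1.  -0.   0.8  0.2]
button (np.float64(470.64862924498095), np.float64(35.40943982102681))
scene 294 222 224 r 69 ang -38.9
scene 297 224 226 r 76 ang -36.3
scene 300 226 228 r 83 ang -34.3
scene 303 215 232 r 60 ang -17.6
scene 306 213 234 r 59 ang -9.8
scene 309 214 236 r 65 ang -8.4
scene 312 216 238 r 73 ang -9.1
scene 315 218 236 r 81 ang -9.7
scene 318 220 221 r 89 ang -10.1
side 343 226 226 r 40 ang -79.1
side 346 225 226 r 42 ang -69.4
side 349 225 225 r 47 ang -63.7
side 352 224 225 r 50 ang -56.4
side 355 224 224 r 56 ang -52.8
side 358 210 226 r 60 ang -8.8
side 361 210 225 r 66 ang -10.3
side 364 210 225 r 73 ang -11.6
side 367 209 224 r 80 ang -10.5
side 370 212 218 r 84 ang -17.6
```

Careful with the scale: shifts go in shares of 600 mm and turns go in shares of 2 rad. That gives: 35 mm / 600 = 0.0583, -25.5 mm / 600 = -0.0425, 0.096 rad / 2 = 0.048.

{"name": "run_rows", "arguments": {"offsets": [-0.0425, 0.0017, 0, 0, 0, -0.0425, 0.0017, 0, 0, 0, -0.0425, 0.0017, 0, 0, 0, -0.0422, 0.0017, 0, 0, 0, 0, 0, 0, 0.048, 0, 0, 0, 0, 0.048, 0, 0, 0, 0.0583, 0, 0, 0, 0, 0.0583, 0, 0, 0, 0, 0, 0, 0, 0, 0, 0, 0, 0, 0, 0, 0, 0, 0], "squeeze": 20}}

```text
time_s: 1.02
ee_pos: [629.6, -101.9, 187.7]
ee_rot: [3.141, 0.0, 1.379]
ft_force: [0.1, -0.1, 0.9]
finger_gap: 0.1
grip_force: 0.0
```

```bash
python3 - <<'E'
from h import *
print(robot.tips_ahead)
a=np.vstack([cv2.resize(vision.grab_frame(n)[130:330,180:430],None,fx=1.5,fy=1.5,interpolation=2) for n in("scene","side")])
cv2.imwrite("pics/c2.png",a[:,:,::-1])
E
```

```text
25.0
```

View pics/c2.png

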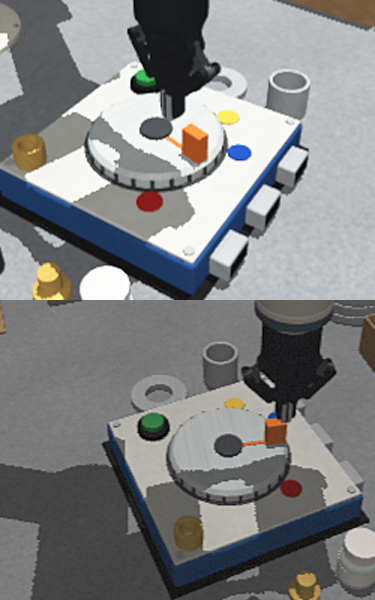

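The fingers are closed above the dial and the tab is clear in both views. I'll go down on its clockwise side.

Scaled: 30 mm / 600 = 0.05, 16 mm / 600 = 0.0267.

{"name": "run_rows", "arguments": {"offsets": [0, 0, 0.05, 0, 0, 0, 0, 0.0267, 0, 0, 0, 0, 0.0067, 0, 0, 0, 0, 0, 0, 0]}}

```text
time_s: 1.45
ee_pos: [629.1, -101.8, 136.6]
ee_rot: [-3.141, -0.0, 1.379]
ft_force: [-0.5, -0.1, 0.3]
finger_gap: 0.0
grip_force: 0.0
```

{"name": "run_rows", "arguments": {"offsets": [0, 0, 0.01, 0, 0, 0, 0, 0.01, 0, 0, 0, 0, 0.01, 0, 0, 0, 0, 0, 0, 0, 0, 0, 0, 0, 0]}}

```text
time_s: 1.87
ee_pos: [628.9, -101.7, 118.2]
ee_rot: [-3.141, -0.0, 1.379]
ft_force: [0.2, 0.7, 0.2]
finger_gap: 0.2
grip_force: 0.0
```

```bash
python3 - <<'E'
from h import *
a=np.vstack([cv2.resize(vision.grab_frame(n)[130:330,180:430],None,fx=1.5,fy=1.5,interpolation=2) for n in("scene","side")])
cv2.imwrite("pics/c3.png",a[:,:,::-1])
E
```

```text
(no output)
```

View pics/c3.png

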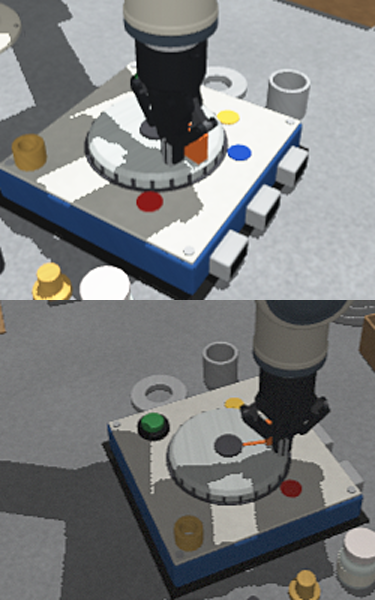

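The fingertips are beside the tab, with the tab to their +θ side. I'll make contact, then sweep around the dial axis.

Scaled: 5 mm / 600 = 0.0083, 4 mm / 600 = 0.0067.

{"name": "run_rows", "arguments": {"offsets": [0.0083, 0, 0, 0, 0, 0.0067, 0, 0, 0, 0, 0.0067, 0, 0, 0, 0, 0, 0, 0, 0, 0]}}

```text
time_s: 2.3
ee_pos: [631.7, -88.0, 118.4]
ee_rot: [3.141, -0.0, 1.38]
ft_force: [0.3, -0.2, -0.8]
finger_gap: -0.1
grip_force: 0.0
```

{"name": "run_rows", "arguments": {"offsets": [0.0121, 0.0026, 0, -0.05, 0, 0.0121, 0.0026, 0, -0.05, 0, 0.0121, 0.0026, 0, -0.05, 0, 0.0121, 0.0026, 0, -0.05, 0, 0.0121, 0.0026, 0, -0.05, 0, 0.0121, 0.0026, 0, -0.05, 0, 0, 0, 0, 0, 0]}}

```text
time_s: 2.88
ee_pos: [638.2, -44.4, 118.4]
ee_rot: [3.141, 0.0, 1.985]
ft_force: [0.4, -0.2, 0.3]
finger_gap: 0.1
grip_force: 0.0
```

{"name": "run_rows", "arguments": {"offsets": [0.0121, 0.0026, 0, -0.05, 0, 0.0121, 0.0026, 0, -0.05, 0, 0.0121, 0.0026, 0, -0.05, 0, 0.0121, 0.0026, 0, -0.05, 0, 0.0121, 0.0026, 0, -0.05, 0, 0.0121, 0.0026, 0, -0.05, 0, 0, 0, 0, 0, 0, 0, 0, 0, 0, 0]}}

```text
time_s: 3.55
ee_pos: [618.9, -6.0, 118.3]
ee_rot: [-3.141, -0.0, 2.574]
ft_force: [0.4, -0.0, -0.8]
finger_gap: -0.4
grip_force: 0.0
```

```bash
python3 - <<'E'
from h import *
a=np.vstack([cv2.resize(vision.grab_frame(n)[130:330,180:430],None,fx=1.5,fy=1.5,interpolation=2) for n in("scene","side")])
cv2.imwrite("pics/c4.png",a[:,:,::-1])
p=readout.get_obs();d=p["ee_pos"][:2]-[564.1,-56.7];yw=p["ee_rot"][2]
print("tool yaw deg",np.degrees(yw),"t,r",d@[np.cos(yw),np.sin(yw)],d@[np.sin(yw),-np.cos(yw)])
E
```

```text
tool yaw deg 147.47721132155684 t,r -19.304614433670856 72.05701402317403
```

View pics/c4.png

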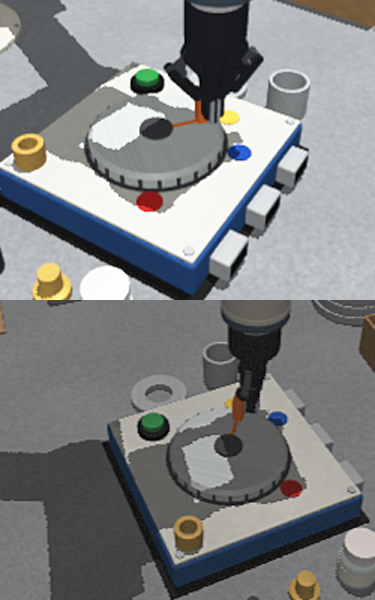

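The tab turned with the fingers and is near yellow, nominally 52°. I'll back off, rise, and measure it unobstructed.

Scaled: -40 mm / 600 = -0.0667, -35 mm / 600 = -0.0583.

{"name": "run_rows", "arguments": {"offsets": [-0.0133, 0, 0, 0, 0, -0.0133, 0, 0, 0, 0, 0, 0, -0.05, 0, 0, -0.0167, 0, -0.0667, 0, 0, -0.0583, 0, -0.0583, 0, 0, -0.0583, 0, 0, 0, 0, -0.0583, 0, 0, 0, 0, 0, 0, 0, 0, 0]}}

```text
time_s: 4.32
ee_pos: [729.8, -77.2, 218.1]
ee_rot: [3.141, 0.004, 2.575]
ft_force: [-0.3, -0.7, -0.3]
finger_gap: 0.1
grip_force: 0.0
```

```bash
cat > m.py <<'E'
import sys
from h import *
X=np.array([564.1,-56.7]);w=.088
for n,roi in(("scene",(280,170,345,235)),("side",(325,170,375,240))):
    a=vision.grab_frame(n);cv2.imwrite(f"pics/{n}_{sys.argv[1]}.png",a[:,:,::-1])
    hsv=cv2.cvtColor(a,cv2.COLOR_RGB2HSV);m=cv2.inRange(hsv,(3,150,50),(15,255,255))
    z=np.zeros_like(m);z[roi[1]:roi[3],roi[0]:roi[2]]=m[roi[1]:roi[3],roi[0]:roi[2]]
    for b in blobs(a,"yellow",roi,10):
        P=ray(n,b[2],62)-X;print(n,"yellow",b[:2],P.round(1),np.degrees(np.arctan2(P[1],P[0])-w).round(1))
    def pol(c,r,h):
        P=ray(n,(c,r),h)-X;return np.hypot(*P),np.degrees(np.arctan2(P[1],P[0])-w)
    ys,xs=np.where(z)
    L=np.array([pol(c,r,80) for r,c in zip(ys,xs)])
    k=(L[:,0]>24)&(L[:,0]<50);print(n,"line mean ang %.1f n %d"%(np.median(L[k,1]),k.sum()))
    for r in sorted(set(ys)):
        c=xs[ys==r];print(r,c.min(),c.max(),"top: r%.0f a%.1f | r%.0f a%.1f"%(*pol(c.min()-.5,r,120),*pol(c.max()+.5,r,120)))
a=np.hstack([cv2.resize(cv2.imread(f"pics/{n}_{sys.argv[1]}.png")[160:250,r:r+90],(400,400),interpolation=2) for n,r in(("scene",270),("side",300))])
cv2.imwrite(f"pics/m_{sys.argv[1]}.png",a)
E
python3 m.py a
```

```text
scene yellow (np.int32(99), [326, 204, 13, 9]) [ 47.9 100.9] 59.6
scene line mean ang 52.4 n 11
190 322 323 top: r82 a56.6 | r86 a55.5
191 319 324 top: r75 a56.1 | r86 a53.0
192 314 323 top: r65 a56.8 | r83 a51.3
193 310 325 top: r56 a57.0 | r86 a48.3
194 310 325 top: r55 a53.8 | r85 a46.2
195 310 325 top: r54 a50.5 | r84 a44.0
196 310 325 top: r53 a47.1 | r83 a41.7
197 310 325 top: r52 a43.6 | r83 a39.5
198 310 325 top: r51 a40.0 | r82 a37.2
199 310 325 top: r51 a36.4 | r82 a35.0
200 310 325 top: r51 a32.8 | r82 a32.7
201 310 325 top: r51 a29.2 | r81 a30.5
202 310 325 top: r51 a25.6 | r82 a28.2
203 310 325 top: r51 a22.1 | r82 a26.0
204 310 325 top: r52 a18.7 | r82 a23.8
205 310 325 top: r53 a15.4 | r82 a21.6
206 310 325 top: r54 a12.2 | r83 a19.5
207 310 325 top: r55 a9.2 | r83 a17.4
208 311 325 top: r58 a7.1 | r84 a15.4
209 311 325 top: r59 a4.4 | r85 a13.4
210 307 322 top: r54 a-2.1 | r81 a10.0
211 305 317 top: r53 a-7.1 | r73 a5.0
212 301 313 top:
[... 671 characters left out ...]
335 342 top: r42 a58.4 | r47 a36.1
203 335 342 top: r38 a57.8 | r45 a34.2
204 335 342 top: r35 a57.1 | r42 a31.9
205 335 341 top: r32 a56.3 | r38 a32.1
206 335 341 top: r29 a55.3 | r35 a29.3
207 335 341 top: r26 a54.1 | r33 a26.1
208 335 341 top: r23 a52.5 | r30 a22.4
209 336 340 top: r20 a44.4 | r26 a21.3
210 337 340 top: r18 a34.4 | r24 a16.2
211 337 337 top: r16 a28.6 | r17 a22.7
212 336 338 top: r12 a28.1 | r17 a10.0
213 336 337 top: r10 a16.9 | r13 a4.3
214 336 337 top: r8 a0.1 | r12 a-8.5
215 335 336 top: r5 a-22.0 | r9 a-23.0
216 335 336 top: r6 a-54.1 | r10 a-41.2
217 335 336 top: r8 a-74.2 | r11 a-56.5
218 334 335 top: r9 a-97.2 | r11 a-75.7
219 334 335 top: r12 a-101.4 | r14 a-83.5
```

View pics/m_a.png

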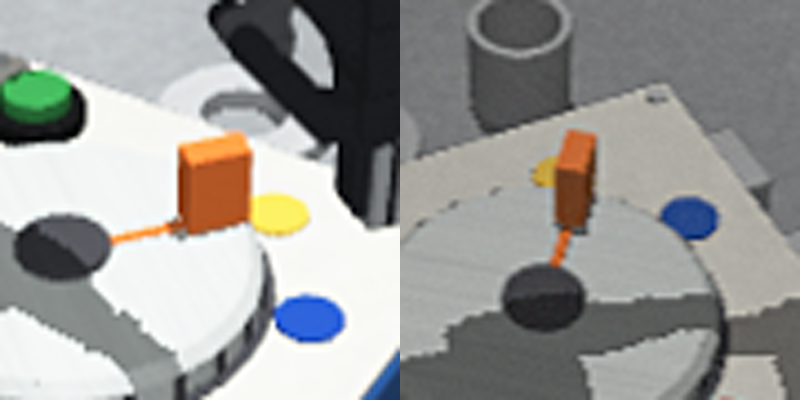

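The scene line gives 52.4°, the side line 53.5°, and the tab's top edges average about 52°. The tab is therefore at about 52.5°, matching the nominal value, and it needs 7.5° more.

Scaled: 40 mm / 600 = 0.0667, 35 mm / 600 = 0.0583.

{"name": "run_rows", "arguments": {"offsets": [0.0583, 0, 0, 0, 0, 0.0583, 0, 0, 0, 0, 0.0583, 0, 0.0583, 0, 0, 0.0133, 0, 0.0667, 0, 0, 0, 0, 0.0367, 0, 0, 0, 0, 0, 0, 0, 0, 0, 0, 0, 0]}}

```text
time_s: 5.0
ee_pos: [633.7, -15.3, 126.1]
ee_rot: [-3.141, -0.002, 2.579]
ft_force: [0.1, -0.4, 1.4]
finger_gap: 0.0
grip_force: 0.0
```

```bash
python3 - <<'E'
from h import *
p=readout.get_obs();d=p["ee_pos"][:2]-[564.1,-56.7];yw=p["ee_rot"][2]
print("tool yaw deg",np.degrees(yw),"t,r",d@[np.cos(yw),np.sin(yw)],d@[np.sin(yw),-np.cos(yw)],p["ee_pos"],p["ft_force"])
E
```

```text
tool yaw deg 147.7422006153476 t,r -36.74528292135272 72.09742661197697 [633.65437192 -15.3424845  126.12612498] [ 0.07411425 -0.36378815  1.44596645]
```

Scaled: 9 mm / 600 = 0.015, 4.72 mm / 600 = 0.0079, -0.065 rad / 2 = -0.0325.

{"name": "run_rows", "arguments": {"offsets": [0, 0, 0.0133, 0, 0, 0.015, 0, 0, 0, 0, 0.01, 0, 0, 0, 0, 0.0042, 0, 0, 0, 0, 0, 0, 0, 0, 0, 0.0079, 0.0018, 0, -0.0325, 0, 0.0079, 0.0018, 0, -0.0325, 0, 0, 0, 0, 0, 0, 0, 0, 0, 0, 0, 0, 0, 0, 0, 0]}}

```text
time_s: 5.83
ee_pos: [612.6, 0.3, 118.5]
ee_rot: [3.142, 0.0, 2.707]
ft_force: [0.4, 0.0, -0.6]
finger_gap: -0.2
grip_force: 0.0
```

```bash
python3 - <<'E'
from h import *
p=readout.get_obs();d=p["ee_pos"][:2]-[564.1,-56.7];yw=p["ee_rot"][2]
print("tool yaw deg",np.degrees(yw),"t,r",d@[np.cos(yw),np.sin(yw)],d@[np.sin(yw),-np.cos(yw)],p["ee_pos"],p["ft_force"])
E
```

```text
tool yaw deg 155.07768158824948 t,r -19.93997467741718 72.13129635516643 [6.12578505e+02 3.11937650e-01 1.18477013e+02] [ 0.35497969  0.02963895 -0.63532414]
```

{"name": "run_rows", "arguments": {"offsets": [-0.0133, 0, 0, 0, 0, -0.0133, 0, 0, 0, 0, 0, 0, -0.05, 0, 0, -0.0167, 0, -0.0667, 0, 0, -0.0583, 0, -0.0583, 0, 0, -0.0583, 0, 0, 0, 0, -0.0583, 0, 0, 0, 0, 0, 0, 0, 0, 0]}}

```text
time_s: 6.5
ee_pos: [731.4, -55.6, 218.0]
ee_rot: [3.141, 0.004, 2.706]
ft_force: [-0.1, 0.3, -0.7]
finger_gap: 0.0
grip_force: 0.0
```

```bash
python3 m.py b | grep -E "yellow|line|side|^19"
```

```text
scene yellow (np.int32(102), [324, 204, 15, 9]) [ 47.6 100.7] 59.7
scene line mean ang 58.7 n 10
191 309 324 top: r58 a64.0 | r86 a53.0
192 309 324 top: r56 a61.0 | r85 a50.8
193 309 324 top: r54 a57.9 | r84 a48.7
194 309 323 top: r53 a54.6 | r81 a46.8
195 309 323 top: r52 a51.2 | r80 a44.5
196 309 323 top: r51 a47.7 | r79 a42.2
197 309 323 top: r50 a44.0 | r79 a39.8
198 309 323 top: r49 a40.3 | r78 a37.5
199 308 323 top: r47 a36.7 | r78 a35.1
side yellow (np.int32(14), [340, 196, 3, 7]) [56.7 97.7] 54.8
side line mean ang 60.1 n 15
190 334 339 top: r81 a63.5 | r83 a53.8
191 334 339 top: r78 a63.4 | r80 a53.3
192 333 339 top: r74 a65.1 | r76 a52.8
193 333 339 top: r71 a65.0 | r73 a52.2
194 333 339 top: r68 a65.0 | r70 a51.6
195 333 338 top: r64 a65.0 | r66 a52.9
196 332 339 top: r61 a67.1 | r63 a50.2
197 332 339 top: r58 a67.2 | r60 a49.4
198 332 338 top: r54 a67.3 | r56 a50.8
199 333 338 top: r51 a64.8 | r53 a49.9
```

View pics/m_b.png

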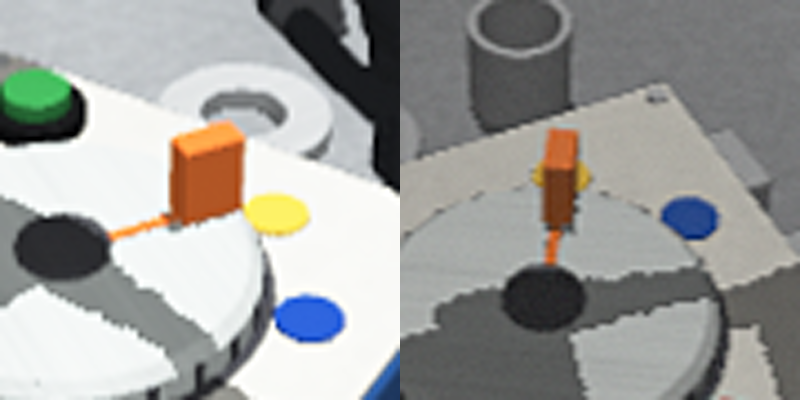

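The tab now lines up over the yellow label: in the side view it is centred on it, with lines at 58.7° and 60.1°. Next I'll go above the button.

Scaled: 34 mm / 600 = 0.0567, -3.5 mm / 600 = -0.0058.

{"name": "run_rows", "arguments": {"offsets": [0.0567, -0.0058, 0, 0, 0, 0.0567, -0.0058, 0, 0, 0, 0.0567, -0.0058, 0, 0, 0, 0.0567, -0.0058, 0, 0, 0, 0.0567, -0.0058, 0, 0, 0, 0.0567, -0.0058, 0, 0, 0, 0.0567, -0.0058, 0, 0, 0, 0.0567, -0.0058, 0, 0, 0, 0, 0, 0, 0, 0, 0, 0, 0, 0, 0]}}

```text
time_s: 7.43
ee_pos: [465.7, 37.1, 218.1]
ee_rot: [-3.141, -0.001, 2.71]
ft_force: [1.1, -0.3, 0.6]
finger_gap: 0.1
grip_force: 0.0
```

Scaled: 35 mm / 600 = 0.0583, 25 mm / 600 = 0.0417.

{"name": "run_rows", "arguments": {"offsets": [-0.01, 0, 0, 0, 0, 0, 0, 0.0583, 0, 0, 0, 0, 0.0583, 0, 0, 0, 0, 0.0417, 0, 0, 0, 0, 0.0167, 0, 0, 0, 0, 0, 0, 0, 0, 0, 0, 0, 0, 0, 0, 0, 0, 0]}}

```text
time_s: 8.1
ee_pos: [474.2, 33.7, 113.4]
ee_rot: [3.141, 0.001, 2.708]
ft_force: [-0.7, -0.2, -0.0]
finger_gap: -0.2
grip_force: 0.0
```

```bash
python3 - <<'E'
from h import *
a=np.hstack([cv2.resize(vision.grab_frame(n)[y:y+90,r:r+100],(400,360),interpolation=2) for n,r,y in(("scene",230,130),("side",235,150))])
cv2.imwrite("pics/btn.png",a[:,:,::-1])
E
```

```text
(no output)
```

View pics/btn.png

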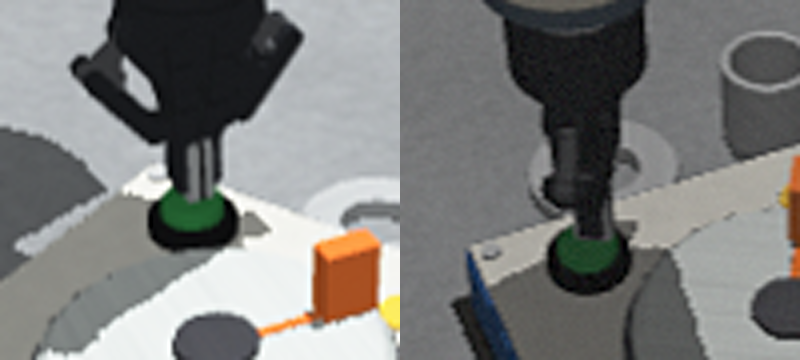

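The fingertips are over the button, a few mm toward +x, so I'll shift 3 mm and press.

Scaled: 4 mm / 600 = 0.0067, 2.7 mm / 600 = 0.0045.

{"name": "run_rows", "arguments": {"offsets": [0.0045, -0.0022, 0, 0, 0, 0, 0, 0.0067, 0, 0, 0, 0, 0.0067, 0, 0, 0, 0, 0.0033, 0, 0, 0, 0, 0.0033, 0, 0, 0, 0, 0, 0, 0]}}

```text
time_s: 8.7
ee_pos: [470.2, 33.9, 100.9]
ee_rot: [3.141, 0.0, 2.709]
ft_force: [-1.8, -0.2, 14.9]
finger_gap: -0.2
grip_force: 7.3
```

{"name": "run_rows", "arguments": {"offsets": [0, 0, 0.0025, 0, 0, 0, 0, 0.0017, 0, 0, 0, 0, 0, 0, 0, 0, 0, 0, 0, 0]}}

```text
time_s: 9.03
ee_pos: [470.3, 33.9, 100.1]
ee_rot: [3.141, 0.002, 2.709]
ft_force: [-12.1, -0.1, 58.4]
finger_gap: 0.1
grip_force: 29.4
```

{"name": "run_rows", "arguments": {"offsets": [0, 0, 0.0017, 0, 0, 0, 0, 0.0008, 0, 0, 0, 0, 0, 0, 0, 0, 0, 0, 0, 0, 0, 0, 0, 0, 0]}}

```text
time_s: 9.45
ee_pos: [470.5, 33.9, 99.6]
ee_rot: [3.141, 0.003, 2.709]
ft_force: [-16.8, -0.6, 88.0]
finger_gap: 0.1
grip_force: 43.7
```

The button has bottomed out, so I'll release it.

Scaled: 36 mm / 600 = 0.06, -35 mm / 600 = -0.0583.

{"name": "run_rows", "arguments": {"offsets": [0, 0, -0.005, 0, 0, 0, 0, -0.0067, 0, 0, 0, 0, -0.025, 0, 0, 0, 0, -0.0583, 0, 0, 0, 0, -0.0583, 0, 0, 0, 0, -0.0583, 0, 0, 0.06, 0, -0.0167, 0, 0, 0.06, 0, 0, 0, 0, 0, 0, 0, 0, 0, 0, 0, 0, 0, 0]}}

```text
time_s: 10.28
ee_pos: [403.1, 64.7, 233.9]
ee_rot: [-3.141, -0.0, 2.71]
ft_force: [0.7, -0.2, 0.4]
finger_gap: 0.1
grip_force: 0.0
```

```bash
python3 m.py c | grep -E "yellow|line|side|^19"; python3 - <<'E'
import cv2,numpy as np
a=np.vstack([cv2.resize(cv2.imread(f"pics/{n}_c.png")[130:330,180:430],None,fx=1.5,fy=1.5,interpolation=2) for n in("scene","side")])
cv2.imwrite("pics/c5.png",a)
from h import blobs
for n,roi in(("scene",(250,160,300,200)),("side",(260,190,300,230))):
    for t in("1","_c"): print(n,t,blobs(cv2.imread(f"pics/{n}{t}.png")[:,:,::-1].copy(),"green",roi))
E
```

```text
scene yellow (np.int32(104), [324, 204, 15, 9]) [ 47.4 100.6] 59.7
scene line mean ang 58.7 n 14
190 312 323 top: r65 a63.8 | r86 a55.5
191 309 324 top: r58 a64.0 | r86 a53.0
192 309 324 top: r56 a61.0 | r85 a50.8
193 309 324 top: r54 a57.9 | r84 a48.7
194 309 323 top: r53 a54.6 | r81 a46.8
195 309 323 top: r52 a51.2 | r80 a44.5
196 309 323 top: r51 a47.7 | r79 a42.2
197 309 323 top: r50 a44.0 | r79 a39.8
198 309 323 top: r49 a40.3 | r78 a37.5
199 308 323 top: r47 a36.7 | r78 a35.1
side yellow (np.int32(14), [340, 196, 3, 7]) [56.7 97.7] 54.8
side line mean ang 60.1 n 15
190 334 339 top: r81 a63.5 | r83 a53.8
191 334 339 top: r78 a63.4 | r80 a53.3
192 333 339 top: r74 a65.1 | r76 a52.8
193 333 339 top: r71 a65.0 | r73 a52.2
194 333 339 top: r68 a65.0 | r70 a51.6
195 333 338 top: r64 a65.0 | r66 a52.9
196 332 339 top: r61 a67.1 | r63 a50.2
197 332 339 top: r58 a67.2 | r60 a49.4
198 332 338 top: r54 a67.3 | r56 a50.8
199 332 338 top: r51 a67.4 | r53 a49.9
scene 1 [(np.int32(157), [270, 176, 16, 12], [277.6, 181.6])]
scene _c [(np.int32(157), [270, 176, 16, 12], [277.6, 181.6])]
side 1 [(np.int32(153), [274, 206, 16, 12], [281.4, 211.4])]
side _c [(np.int32(147), [274, 206, 16, 12], [281.3, 211.3])]
```

View pics/c5.png

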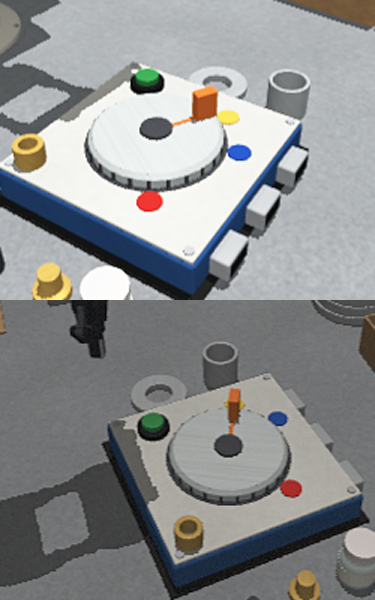

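The tab points at yellow, the button is back up, and the loose parts are where they were. I'll hand it in.

```bash
python3 -c "
from plant import robot, vision, readout, job
print(job.hand_in())"
```

```text
the job is handed in; nothing more can be done
None
```

The dial tab was pushed to the yellow label (measured about 59–60° against 60°), then the green button was pressed fully down (wrist force peaked near 88 N of the 120 N limit) and came back up, no loose part in view had moved, and the job was handed in at about 10 s; no verdict was returned.

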